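Lock the swivelling bench anvil

TASK

On the jeweller's bench, push the horn of the small anvil so that it turns on its swivel until the slot in its round base faces the brass lock bar; then push the bar by its red lug, all the way home into the slot, so that the anvil is locked. Only push with the fingers: do not lift the anvil, and leave the other things on the bench where they are. Finish with the hand clear of everything.

Things in the scene. Friction and masses are not known exactly. Their poses are not given: they have to be found in the camera images.
- swivel_base: Green steel plate fixed to the bench, 12 mm thick, from -95 to +95 mm in its x and -195 to +95 mm in its y. Origin on the swivel axis, at bench height; z up. The lock bar lies along the plate's y axis on its -y side and slides towards +y, in a dark guide 50 mm wide, 84 to 112 mm from the axis and 33 mm above the bench.
- anvil: Steel anvil, about 0.9 kg, on a grey disc 150 mm across and 14 mm thick, loose on the green plate over a spindle: turns either way without end, held by friction only (2 to 8 N on a horn turns it). Origin: centre of the disc's underside, 12 mm above the bench; z up; horns along +x and -x, slot to -y. Block 58 mm (x) by 40 mm (y), 50 to 82 mm above the bench. Locked: axes as swivel_base's.
- slot_mouth (a point): Middle of the slot's mouth at the disc's rim, 75 mm from the axis towards the anvil's -y (square to the horns), 19 mm above the bench; turns with the anvil. It is the only slot: 22 mm wide, open at the rim, 29 mm deep towards the axis, with a short yellow line painted beside each edge and the green plate showing through.
- square_horn (a point): Point on the centre line of the anvil's square, flat-topped horn, 60 mm from the axis (anvil +x), 70 mm above the bench. The horn tapers from 30 mm wide at the block to 10 mm at its tip, 86 mm from the axis; top 82 mm above the bench, underside 55 mm at the root and 72 mm at the tip.
- round_horn (a point): Point on the centre line of the anvil's round horn, 60 mm from the axis (anvil -x), 67 mm above the bench. The horn tapers from 28 mm thick at the block to 8 mm at its tip, 86 mm from the axis.
- lock_line (a point): Fixed point of the swivel base on the line of the lock bar, 75 mm from the axis (-y of the base), 19 mm above the bench: slot_mouth must come here.
- lock_bar (a joint): Travel (m) of the brass bar (16 mm wide, 12 mm high, nose tapered to 10 mm) along the base's +y: 0 drawn back; 0.022 nose at the disc's rim (it stops there if the slot is elsewhere); 0.046 fully home at its stop, nose 24 mm inside the slot. About 3 N of friction; stays where it is left.
- bar_lug (a point): Middle of the rear face (turned away from the anvil) of the bar's red upright lug, 42 mm above the bench. Lug 24 mm wide, 12 mm thick along the sliding direction, top 58 mm above the bench; moves with the bar. 177 mm from the axis when the bar is drawn back, 131 mm when home.
- hammer: Bystander: hammer with a wooden handle, lying, 260 mm long, head 26 mm high. Origin underneath its middle.
- cup: Bystander: open copper cup, 60 mm across, 60 mm high. Origin at its underside's centre.
- jar: Bystander: closed amber glass jar with a copper lid, 52 mm across, 60 mm high. Origin at its underside's centre.
- bangle: Bystander: brass ring, 68 mm across, 18 mm high, lying flat. Origin at its underside's centre.
- block: Bystander: wooden block, 56 x 56 x 40 mm. Origin at its underside's centre.
- blank: Bystander: flat copper disc, 56 mm across, 5 mm thick. Origin at its underside's centre.
- punch: Bystander: square steel punch, 11 x 110 x 11 mm, lying along its y. Origin underneath its middle.
Mind the look-alikes: they are no part of the job. What is shaped like the anvil but turquoise is not meant.

How it is judged:
By the outcome, as a careful person would: the job done as asked, in the order asked, and still so for the second after the job is handed in, with the robot touching nothing.
It also fails if it takes over 51 s, if anything falls off the work surface, if the arm or the gripper's body presses on something with over 40 N, if the wrist force passes 120 N, or if a joint passes its speed limit or range.

ROBOT

A 6-joint arm with a two-finger parallel gripper is mounted at the origin on the work surface. World frame = base frame: x ahead of the robot, y to its left, z up, the work surface at z = 0. Lengths are in m, angles in rad, forces in N, time in s.
With the tool pointing down it reaches from about 0.4 to 0.825 m from the base axis. Payload 7 kg.
Tool frame: the origin (TCP) lies midway between the tips of the shut fingers; the grasp point (between the pads) lies 19 mm behind it; y points along the fingers, z is the direction in which the jaws open and shut, and the axes are right-handed (so a half turn about y gives the same grasp; the last joint's range is limited). The gripper opens to 88 mm and grips with 3 to 60 N. Pads are 19 mm wide; open, the fingers measure 130 mm over their backs; the gripper's body (78 mm by 193 mm) begins 47 mm behind the grasp point.
Start: joints at [-0.969, 0.359, 0.012, 0, -1.224, -0.288], TCP at [0.208, -0.642, 0.227] pointing down, gripper open.
Joint ranges: [-3.07, 3.07], [-1.43, 2.12], [-1.02, 1.25], [-3.03, 1.67], [-3.05, -0], [-3.03, 3.03]. Speed limits (rad/s): [2.39, 2.39, 3.01, 3.14, 3.14, 3.14].

INTERFACE

Orientations are given as [roll, pitch, yaw] about the fixed x, y, z axes, in that order (R = Rz(yaw) Ry(pitch) Rx(roll)).
In Python, from station import arm gives the robot as it stands.
- The arm moves only by the tool move_arm, never from a script. Its argument "deltas" is a list of rows, each an object with "dp": the shift along the tool's x, y, z in mm, a list of three; "rotation": the turn, a rotation vector about the tool's x, y, z in degrees, a list of three. A call has 1 to 5 rows; each row shifts and turns the pose as measured when the row begins, along the tool's axes as they then stand; what a row does not reach is not made up. A row lasts 1/12 s, in which the tool goes at most 41.7 mm and 7.16 degrees, less where a joint would pass 70% of its speed; a pose out of reach is approached as far as the arm can. A call is refused whole if a number of a shift passes 41.7 or a number of a turn 7.16, either way. A call with a gripper value outside its range is refused whole. "jaw" is the closure in counts, from 0 (fully open) to 255 (shut), set as the call begins (left out, the last holds). The fingers move at their own pace and stop on an object; "squeeze" is the grip in N (left out, the last holds). Time passes only in rows, so rows that do not move let the fingers close. It gives the time, the measured TCP pose, the force and the opening at its end, in the units of the state.
- arm.get_state(): the state, without advancing time (a new reading comes with each control period).
- arm.grab_frame(name): name is "scene" or "top" or "wrist"; returns a dict with "pixels" (384x512x3 uint8, red, green, blue), "z_map" (384x512 float32, m along the optical axis (not along the pixel's ray), 0 where there is no reading), "fx", "fy", "cx", "cy" (pixels), "cam_to_world" (4x4, takes a point from camera to world coordinates); the wrist camera has in their place "mount" (4x4, takes a point from camera to tool coordinates, whose origin is the TCP and whose axes are the tool frame's). Camera axes: x right, y down, z forward; pixel columns grow to the right and rows downward; lengths in m; the calibration is good to about 2 mm. A picture is of the moment at which its call begins: read the wrist's pose just before it.
- arm.job_done(): hands the job in, once; it reports no verdict.
The state is a dict: "t": time; "q": joint angles; "qd": joint speeds; "joint_efforts": joint torques, N m; "eef_pos": TCP position; "ee_rot": TCP orientation; "force": force on the tool from outside, world axes, zero at the start; "moment": the same for the moment, N m; "width": finger opening in m.
Only numpy, scipy, OpenCV 4.12 (cv2) and the standard library are available. Lean on these libraries where they do the work, as an engineer would, in place of code of your own. Each camera call takes 0.05 s, during which the arm holds its last target.

## Working session

There is one attempt and no reset: what is moved stays moved. The work goes in short steps, Python scripts to look and compute and a tool call to move; the robot and the scene stay as the last step left them, time stands still between calls to the robot, and variables do not carry over. Pictures are saved under pics/ and viewed, and the job is handed in when it is done.

Besides the shell and the picture viewer there is one more tool, called by a JSON object that holds its "api" and its "payload", one argument or row to a line. move_arm: Moves the arm, as the interface text tells. Its arguments: {"type":"object","properties":{"deltas":{"type":"array","items":{"type":"object","properties":{"dp":{"type":"array","items":{"type":"number"}},"rotation":{"type":"array","items":{"type":"number"}}}}},"jaw":{"type":"number"},"squeeze":{"type":"number"}},"required":["deltas"]}

```bash
ls; mkdir -p pics; cat > h.py <<'E'
import numpy as np,cv2,pickle
from station import arm
def snap(n,f):
    d=arm.grab_frame(n); pickle.dump(d,open(f'pics/{f}.pkl','wb'))
    cv2.imwrite(f'pics/{f}.png',cv2.resize(d['pixels'][:,:,::-1],None,fx=1.5,fy=1.5,interpolation=cv2.INTER_CUBIC)); return d
def load(f): return pickle.load(open(f'pics/{f}.pkl','rb'))
def pt(d,u,v,z=None):
    T=d['cam_to_world']; r=np.array([(u-d['cx'])/d['fx'],(v-d['cy'])/d['fy'],1])
    if z is None:
        return T[:3,:3]@(r*d['z_map'][int(round(v)),int(round(u))])+T[:3,3]
    w=T[:3,:3]@r; return T[:3,3]+w*(z-T[2,3])/w[2]
def crop(d,f,u0,v0,u1,v1,s):
    cv2.imwrite(f'pics/{f}.png',cv2.resize(d['pixels'][v0:v1,u0:u1,::-1],None,fx=s,fy=s,interpolation=cv2.INTER_CUBIC))
E
python3 - <<'E'
from h import *
snap('scene','s0');snap('top','t0');print(arm.get_state())
E
```

```text
pics
{'t': 0.1, 'q': array([-9.68902525e-01,  3.59306399e-01,  1.11501267e-02, -2.79448046e-04,
       -1.22412120e+00, -2.88092639e-01]), 'qd': array([ 0.00159622, -0.0013165 ,  0.00159903,  0.00148986,  0.00015033,
        0.00122588]), 'joint_efforts': array([-1.64282890e-03, -5.84161806e+01,  2.93747663e+01,  7.01548085e+00,
        1.00836914e-02, -4.22892663e-05]), 'eef_pos': array([ 0.20817779, -0.64163085,  0.22572721]), 'ee_rot': array([-1.56930157e+00,  1.68977065e-04,  3.13706146e-01]), 'force': array([0.08263966, 1.33493766, 0.53072637]), 'moment': array([-0.02467194, -0.00130105, -0.03360127]), 'width': 0.08738620492627576}
```

View pics/s0.png

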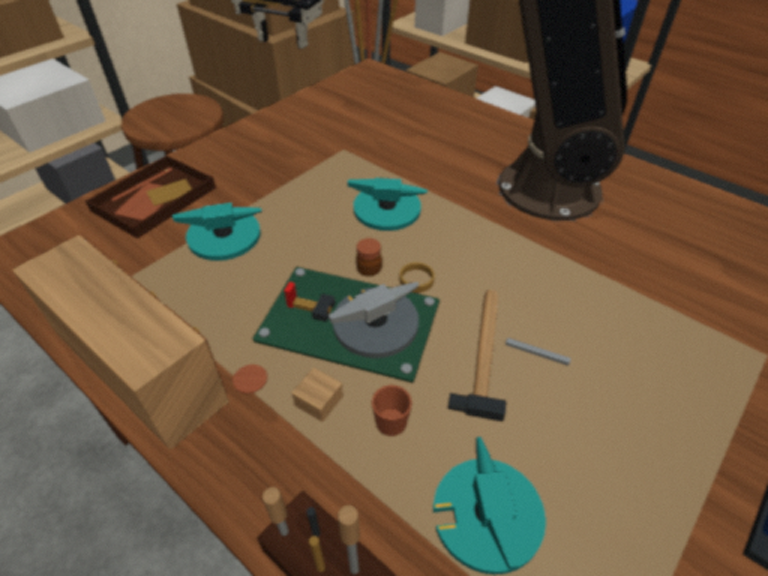

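View pics/t0.png

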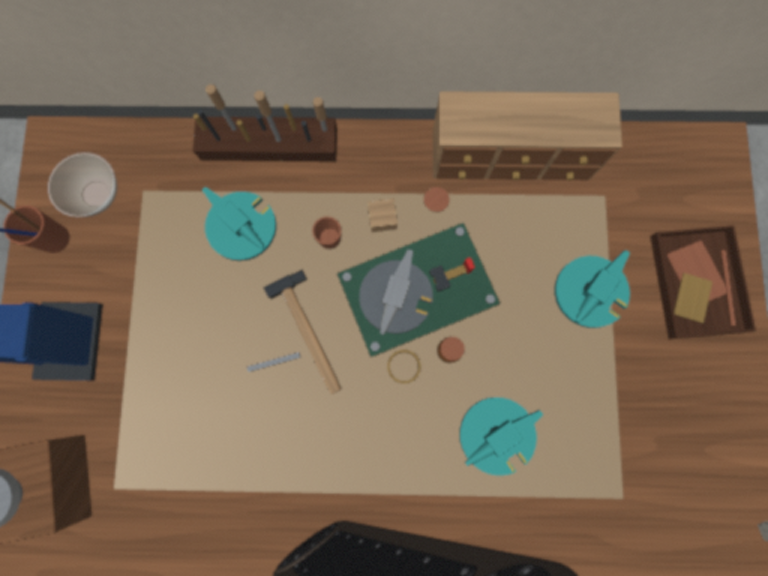

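The scene shows four anvil shapes. Three are turquoise, at about (240,225), (593,290) and (498,436) in the enlarged top view. The only grey one is on the green plate at (396,296), with the brass bar and red lug at (468,265), so that one is meant. I'll confirm it in a crop.

```bash
python3 - <<'E'
from h import *
d=load('t0'); crop(d,'t0c',215,140,345,245,6)
d2=load('s0'); crop(d2,'s0c',160,170,310,260,5)
for n,u,v in [('c1',347,276),('c2',460,231),('c3',490,299),('c4',375,347),('lug',469,265)]:
    print(n,pt(d,u/1.5,v/1.5,.012).round(4),pt(d,u/1.5,v/1.5).round(4))
print(d['cam_to_world'].round(3), d['fx'])
E
```

```text
c1 [0.6225 0.0676 0.012 ] [0.6204 0.0668 0.0222]
c2 [ 0.7226 -0.1682  0.012 ] [ 0.7221 -0.168   0.0138]
c3 [ 0.578  -0.2284  0.012 ] [ 0.5772 -0.2275  0.0166]
c4 [0.4758 0.0067 0.012 ] [0.4754 0.0066 0.0172]
lug [ 0.6493 -0.1862  0.012 ] [ 0.6384 -0.179   0.0576]
[[ 0.016 -0.985  0.17   0.394]
 [-1.    -0.013  0.015 -0.019]
 [-0.012 -0.17  -0.985  1.075]
 [ 0.     0.     0.     1.   ]] 348.0717029133165
```

View pics/t0c.png

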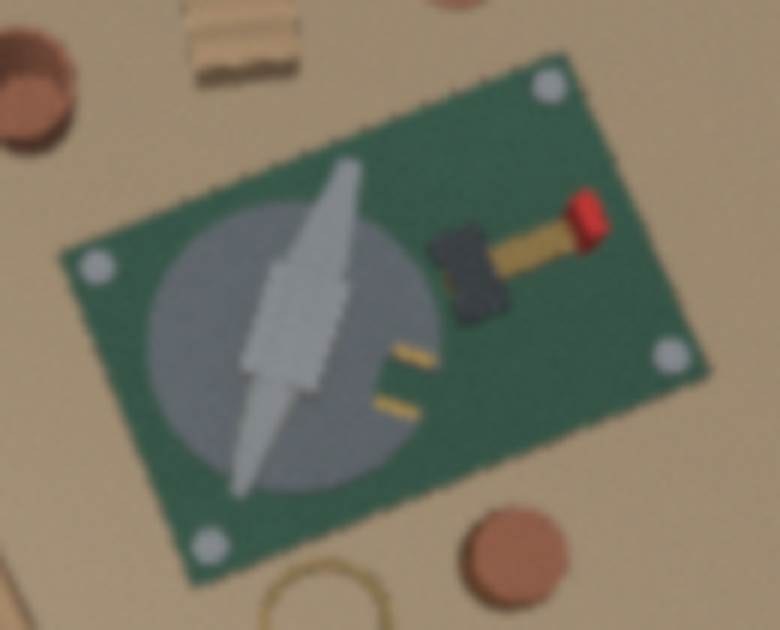

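View pics/s0c.png

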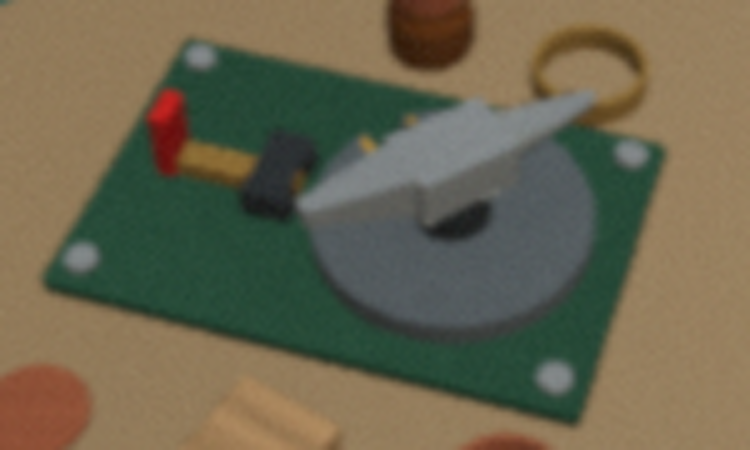

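```bash
python3 - <<'E'
from h import *
d=load('t0')
P=lambda a,b,z: pt(d,215+a/6-.4,140+b/6-.4,z)
cs=[P(62,254,.012),P(565,55,.012),P(712,375,.012),P(192,585,.012)]
# local: +x,-y.. bar along -y ; tl=( ?,+95)
for c in cs: print(c.round(4))
e=[np.linalg.norm(cs[i]-cs[(i+1)%4]).round(4) for i in range(4)];print('edges',e)
ydir=(cs[0]-cs[1]+cs[3]-cs[2])[:2]; ydir/=np.linalg.norm(ydir)
xdir=np.array([ydir[1],-ydir[0]])
cen=np.mean(cs,0)[:2]; ax=cen+.05*ydir
print('ydir',ydir,'xdir',xdir,'yaw',np.degrees(np.arctan2(xdir[1],xdir[0])),'axis',ax)
print('disc c',P(295,348,.026))
loc=lambda p:(np.round([(p[:2]-ax)@xdir*1e3,(p[:2]-ax)@ydir*1e3],1))
for n,a,b,z in [('lug',590,205,.058),('y1o',438,362,.026),('y1i',393,345,.026),('y2o',418,415,.026),('y2i',373,402,.026),('tipU',350,160,.082),('tipL',240,495,.078),('tipLm',240,495,.071),('jar',518,556,.06),('cup',25,85,.0),('wood',248,30,.04),('bangle',325,620,.018)]:
    p=P(a,b,z);print(n,p.round(4),loc(p),np.degrees(np.arctan2(*loc(p)[::-1])).round(1))
print('dep tips',[ (pt(d,215+a/6,140+b/6)).round(4) for a,b in [(347,175),(244,480),(300,320),(590,205)]])
E
```

```text
[0.6289 0.0878 0.012 ]
[ 0.7399 -0.1751  0.012 ]
[ 0.5696 -0.2486  0.012 ]
[0.4581 0.0167 0.012 ]
edges [np.float64(0.2854), np.float64(0.1855), np.float64(0.2878), np.float64(0.1849)]
ydir [-0.38823049  0.92156231] xdir [0.92156231 0.38823049] yaw 22.84443983946395 axis [ 0.57973023 -0.03368555]
disc c [ 0.57833931 -0.03392079  0.026     ]
lug [ 0.6472 -0.1799  0.058 ] [   5.4 -160.9] -88.1
y1o [ 0.5721 -0.1067  0.026 ] [-35.4 -64.3] -118.8
y1i [ 0.5806 -0.0838  0.026 ] [-18.7 -46.5] -111.9
y2o [ 0.5447 -0.0966  0.026 ] [-56.7 -44.4] -141.9
y2i [ 0.5511 -0.0738  0.026 ] [-42.  -25.8] -148.4
tipU [ 0.6624 -0.059   0.082 ] [ 66.3 -55.5] -39.9
tipL [ 0.4974 -0.0076  0.078 ] [-65.7  56. ] 139.6
tipLm [ 0.4981 -0.0075  0.071 ] [-65.   55.8] 139.4
jar [ 0.4716 -0.1425  0.06  ] [-141.9  -58.3] -157.7
cup [0.7237 0.1116 0.    ] [189.1  78. ] 22.4
wood [ 0.7423 -0.0076  0.04  ] [160.  -39.1] -13.7
bangle [ 0.4413 -0.0506  0.018 ] [-134.1   38.2] 164.1
dep tips [array([ 0.6534, -0.0588,  0.0829]), array([ 0.5043, -0.0105,  0.0705]), array([ 0.5812, -0.0366,  0.0815]), array([ 0.6465, -0.1814,  0.0557])]
```

The crop confirms it: grey disc centred at (295,348), slot between the yellow lines at about (405,383), and the lug at (590,205). The measurements agree:

| Quantity | Value |
|---|---|
| Swivel axis | about (0.579, -0.034) |
| Base yaw | about 22.8° |
| Anvil yaw relative to base | about -40° |

The anvil therefore has to turn +40°. I'll shut the fingers and approach the -y side of the square horn.

{"api": "move_arm", "payload": {
  "deltas": [
    {"dp": [33, 0, 22], "rotation": [0, 0, 0]},
    {"dp": [33, 0, 22], "rotation": [0, 0, 0]},
    {"dp": [33, 0, 22], "rotation": [0, 0, 0]},
    {"dp": [33, 0, 22], "rotation": [0, 0, 0]},
    {"dp": [33, 0, 22], "rotation": [0, 0, 0]}
  ],
  "jaw": 255
}}

```text
t: 0.52
eef_pos: [0.3292, -0.4853, 0.2209]
ee_rot: [-1.563, 0.004, 0.302]
force: [1.1, -0.4, -0.1]
width: 0.06
```

```bash
cat > rel.py <<'E'
import sys
from h import *
from scipy.spatial.transform import Rotation as R
# args: anvil-frame target: x y (mm) frame-yaw(deg, rel base) z(mm)
AX=np.array([.579,-.034]);YB=22.8
x,y,a,z=map(float,sys.argv[1:5])
s=arm.get_state(); M=R.from_euler('xyz',s['ee_rot']).as_matrix()
th=np.radians(YB+a);c,sn=np.cos(th),np.sin(th)
t=np.array([AX[0]+(c*x-sn*y)/1e3,AX[1]+(sn*x+c*y)/1e3,z/1e3])
yaw=np.degrees(s['ee_rot'][2])
p=s['eef_pos'][:2]-AX; cb=np.radians(YB)
print('t',round(s['t'],2),'pos',s['eef_pos'].round(4),'rpy',np.degrees(s['ee_rot']).round(2),'F',s['force'].round(1),'w',round(s['width'],4))
print('tcp in that frame',[round(1e3*(c*p[0]+sn*p[1]),1),round(1e3*(-sn*p[0]+c*p[1]),1)])
print('target',t.round(4),'dp tool',(M.T@(t-s['eef_pos'])*1e3).round(1),'rot y',round(yaw-(YB+a),1))
E
python3 rel.py 65 -50 -40 150; python3 - <<'E'
from h import *
d=load('t0')
for u,v in [(440,150),(500,110),(445,185)]: print(pt(d,u/1.5,v/1.5).round(3))
E
```

```text
t 0.52 pos [ 0.3292 -0.4853  0.2209] rpy [-89.57   0.23  17.3 ] F [ 1.1 -0.4 -0.1] w 0.06
tcp in that frame [np.float64(-105.2), np.float64(-504.9)]
target [ 0.6263 -0.101   0.15  ] dp tool [398.3  71.4 278. ] rot y 34.5
[ 0.845 -0.114  0.137]
[ 0.916 -0.226  0.159]
[ 0.829 -0.138  0.001]
```

{"api": "move_arm", "payload": {
  "deltas": [
    {"dp": [31, 2, 22], "rotation": [0, 7, 0]},
    {"dp": [28, 3, 26], "rotation": [0, 7, 0]},
    {"dp": [25, 3, 29], "rotation": [0, 7, 0]},
    {"dp": [21, 3, 32], "rotation": [0, 7, 0]},
    {"dp": [17, 3, 34], "rotation": [0, 7, 0]}
  ]
}}

```text
t: 0.93
eef_pos: [0.4387, -0.3343, 0.2072]
ee_rot: [-1.566, 0.008, -0.279]
force: [1.4, -1.2, 0.2]
width: 0.0263
```

```bash
python3 rel.py 65 -50 -40 150
```

```text
t 0.93 pos [ 0.4387 -0.3343  0.2072] rpy [-89.73   0.46 -15.96] F [ 1.4 -1.2  0.2] w 0.0263
tcp in that frame [np.float64(-45.3), np.float64(-328.4)]
target [ 0.6263 -0.101   0.15  ] dp tool [116.7  57.6 275.6] rot y 1.2
```

{"api": "move_arm", "payload": {
  "deltas": [
    {"dp": [16, 8, 36], "rotation": [0, 0.5, 0]},
    {"dp": [16, 8, 36], "rotation": [0, 0.5, 0]},
    {"dp": [16, 8, 36], "rotation": [0, 0, 0]},
    {"dp": [16, 8, 36], "rotation": [0, 0, 0]},
    {"dp": [16, 8, 36], "rotation": [0, 0, 0]}
  ]
}}

```text
t: 1.35
eef_pos: [0.5704, -0.1778, 0.1675]
ee_rot: [-1.566, 0.006, -0.306]
force: [-0.0, -0.6, 0.1]
width: 0.0006
```

```bash
python3 rel.py 65 -50 -40 150
```

```text
t 1.35 pos [ 0.5704 -0.1778  0.1675] rpy [-89.71   0.35 -17.53] F [-0.  -0.6  0.1] w 0.0006
tcp in that frame [np.float64(34.3), np.float64(-139.9)]
target [ 0.6263 -0.101   0.15  ] dp tool [30.3 17.8 89.9] rot y -0.3
```

{"api": "move_arm", "payload": {
  "deltas": [
    {"dp": [12, 7, 30], "rotation": [0, 0, 0]},
    {"dp": [12, 7, 30], "rotation": [0, 0, 0]},
    {"dp": [8, 6, 24], "rotation": [0, 0, 0]},
    {"dp": [2, 0, 8], "rotation": [0, 0, 0]},
    {"dp": [0, 0, 0], "rotation": [0, 0, 0]}
  ]
}}

```text
t: 1.77
eef_pos: [0.6353, -0.0889, 0.1418]
ee_rot: [-1.567, 0.011, -0.299]
force: [0.0, -0.9, 0.1]
width: 0.0001
```

```bash
python3 rel.py 65 -50 -40 50; python3 - <<'E'
from h import *
snap('top','t1');snap('scene','s1');snap('wrist','w1')
d=load('t1'); crop(d,'t1c',200,110,360,260,5)
E
```

```text
t 1.77 pos [ 0.6353 -0.0889  0.1418] rpy [-89.81   0.65 -17.15] F [ 0.  -0.9  0.1] w 0.0001
tcp in that frame [np.float64(70.0), np.float64(-35.8)]
target [ 0.6263 -0.101   0.05  ] dp tool [ -4.   91.9 -14.6] rot y 0.0
```

View pics/w1.png

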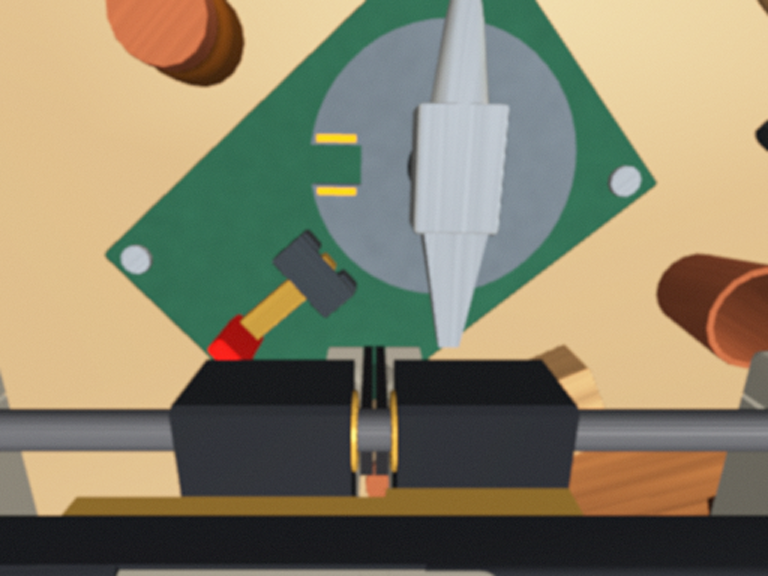

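View pics/s1.png

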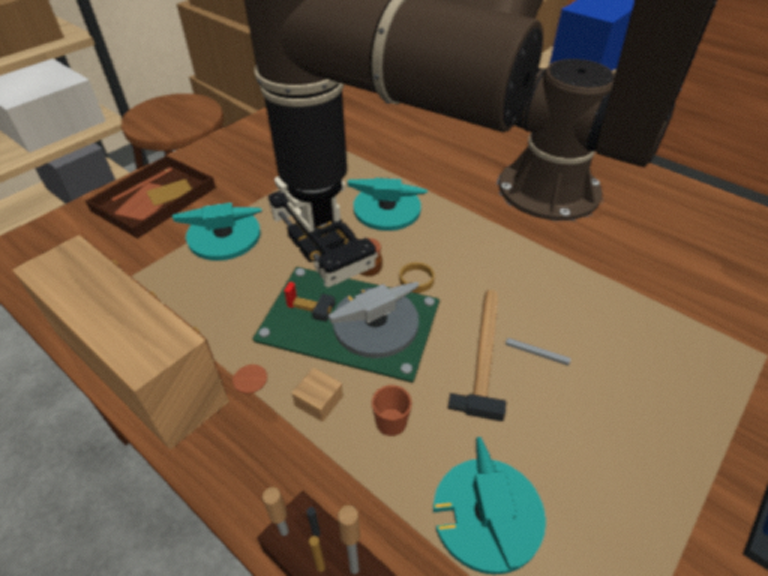

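The wrist view shows the square horn vertical, with its tip at (450,340), so the tool is aligned with the horn. The slot is at (335,165), the guide at (315,275) and the lug at (230,345). I'll back off a little and descend.

{"api": "move_arm", "payload": {
  "deltas": [
    {"dp": [-4, 0, -18], "rotation": [0, 0, 0]},
    {"dp": [0, 25, 0], "rotation": [0, 0, 0]},
    {"dp": [0, 30, 0], "rotation": [0, 0, 0]},
    {"dp": [0, 25, 0], "rotation": [0, 0, 0]},
    {"dp": [0, 6, 0], "rotation": [0, 0, 0]}
  ]
}}

```text
t: 2.33
eef_pos: [0.6229, -0.1151, 0.0612]
ee_rot: [-1.564, 0.0, -0.308]
force: [-1.6, -0.1, -0.5]
width: 0.0005
```

```bash
python3 rel.py 65 -32 -40 51
```

```text
t 2.33 pos [ 0.6229 -0.1151  0.0612] rpy [-8.959e+01  1.000e-02 -1.764e+01] F [-1.6 -0.1 -0.5] w 0.0005
tcp in that frame [np.float64(65.9), np.float64(-64.5)]
target [ 0.6316 -0.0838  0.051 ] dp tool [-1.2 10.4 32.4] rot y -0.4
```

{"api": "move_arm", "payload": {
  "deltas": [
    {"dp": [0, 8, 8], "rotation": [0, 0, 0]},
    {"dp": [0, 2, 8], "rotation": [0, 0, 0]},
    {"dp": [0, 0, 6], "rotation": [0, 0, 0]},
    {"dp": [0, 0, 4], "rotation": [0, 0, 0]}
  ]
}}

```text
t: 2.67
eef_pos: [0.6301, -0.0927, 0.053]
ee_rot: [-1.564, -0.0, -0.313]
force: [-0.3, 0.4, 1.5]
width: 0.0006
```

```bash
python3 rel.py 65 -32 -40 51;python3 - <<'E'
from h import *
snap('wrist','w2');d=load('w2');s=arm.get_state();print(s['t'],s['eef_pos'],s['ee_rot'])
E
```

```text
t 2.67 pos [ 0.6301 -0.0927  0.053 ] rpy [-8.961e+01 -2.000e-02 -1.794e+01] F [-0.3  0.4  1.5] w 0.0006
tcp in that frame [np.float64(66.2), np.float64(-41.0)]
target [ 0.6316 -0.0838  0.051 ] dp tool [-1.3  2.   9. ] rot y -0.7
2.7167 [ 0.63071441 -0.09207985  0.05328477] [-1.56367281e+00 -1.20827825e-03 -3.12311859e-01]
```

View pics/w2.png

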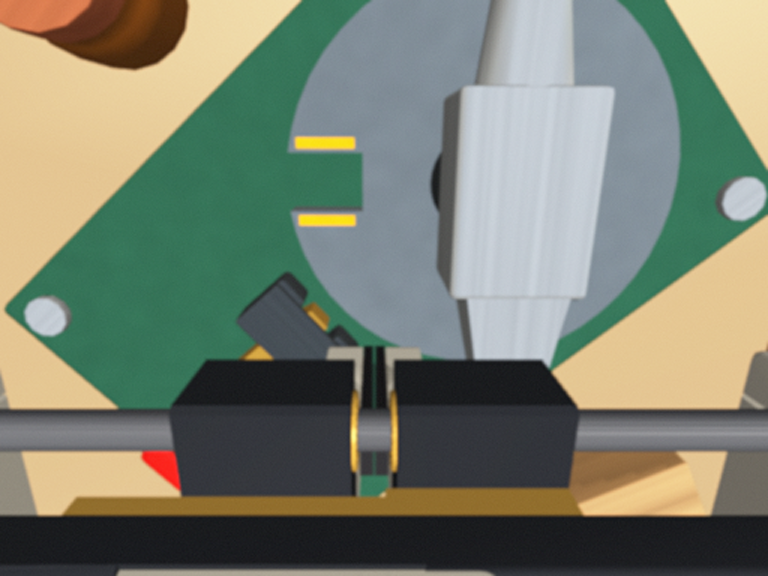

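{"api": "move_arm", "payload": {
  "deltas": [
    {"dp": [-1, 2, 5], "rotation": [0, 0, 0]},
    {"dp": [0, 0, 5], "rotation": [0, -2, 0]},
    {"dp": [2, 0, 5], "rotation": [0, -3.5, 0]},
    {"dp": [2, 0, 5], "rotation": [0, -3.5, 0]},
    {"dp": [2, 0, 5], "rotation": [0, -3.5, 0]}
  ]
}}

```text
t: 3.13
eef_pos: [0.6426, -0.067, 0.0548]
ee_rot: [-1.565, -0.005, -0.085]
force: [-1.0, -3.4, -1.8]
width: 0.0005
```

```bash
python3 rel.py 65 -31 -30 50;python3 - <<'E'
from h import *
snap('wrist','w3')
E
```

```text
t 3.13 pos [ 0.6426 -0.067   0.0548] rpy [-89.68  -0.27  -4.89] F [-1.  -3.4 -1.8] w 0.0005
tcp in that frame [np.float64(67.2), np.float64(-24.8)]
target [ 0.6396 -0.0729  0.05  ] dp tool [-2.5  4.8 -6.1] rot y 2.3
```

View pics/w3.png

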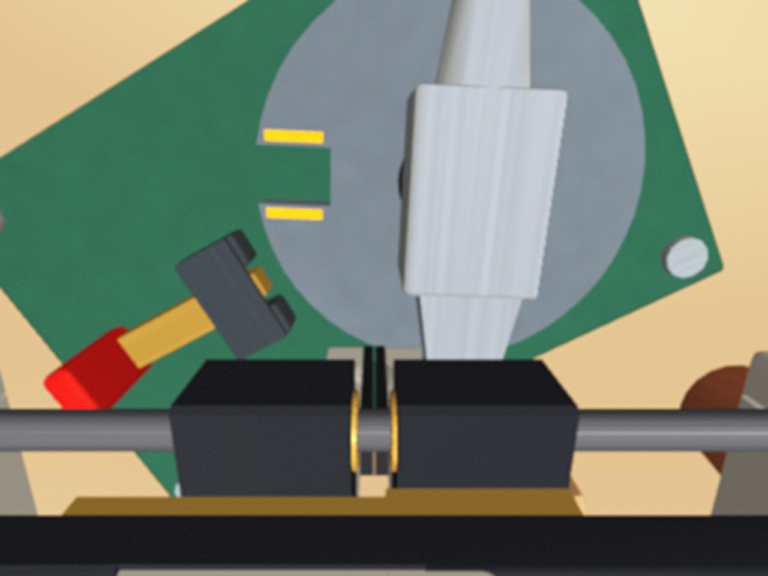

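Contact is made and the anvil is turning with the tool: the slot is at (295,175) and the guide at (240,290), both moving towards alignment.

{"api": "move_arm", "payload": {
  "deltas": [
    {"dp": [1, 2, 4.3], "rotation": [0, -3.5, 0]},
    {"dp": [1, 2, 4.3], "rotation": [0, -3.5, 0]},
    {"dp": [1, 0, 4.3], "rotation": [0, -3.5, 0]},
    {"dp": [1, 0, 4.3], "rotation": [0, -3.5, 0]},
    {"dp": [1, 0, 4.3], "rotation": [0, -3.5, 0]}
  ]
}}

```text
t: 3.6
eef_pos: [0.6502, -0.0474, 0.0561]
ee_rot: [-1.574, -0.012, 0.232]
force: [2.7, -4.9, -1.3]
width: 0.0001
```

```bash
python3 rel.py 65 -29 -10 50;python3 - <<'E'
from h import *
snap('wrist','w4')
E
```

```text
t 3.6 pos [ 0.6502 -0.0474  0.0561] rpy [-90.16  -0.66  13.32] F [ 2.7 -4.9 -1.3] w 0.0001
tcp in that frame [np.float64(66.5), np.float64(-28.8)]
target [ 0.6488 -0.0479  0.05  ] dp tool [-1.6  6.1 -0.2] rot y 0.5
```

View pics/w4.png

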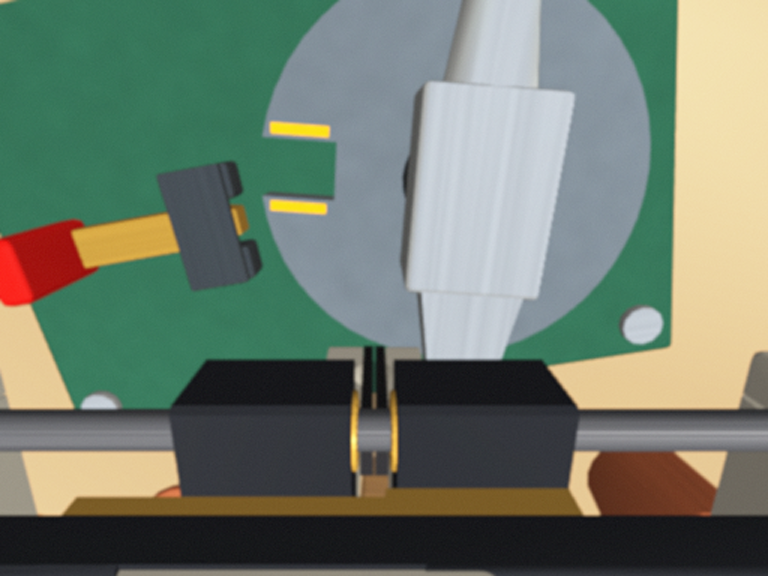

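{"api": "move_arm", "payload": {
  "deltas": [
    {"dp": [1, 3, 4], "rotation": [0, -3.5, 0]},
    {"dp": [1, 3, 4], "rotation": [0, -3, 0]},
    {"dp": [0, 1, 0], "rotation": [0, 0, 0]}
  ]
}}

```text
t: 3.9
eef_pos: [0.6538, -0.0396, 0.0535]
ee_rot: [-1.58, -0.018, 0.351]
force: [-0.1, -0.3, -0.2]
width: 0.0002
```

```bash
python3 rel.py 65 -29 0 50;python3 - <<'E'
from h import *
from scipy.spatial.transform import Rotation as R
s=arm.get_state();d=arm.grab_frame('wrist')
T=np.eye(4);T[:3,:3]=R.from_euler('xyz',s['ee_rot']).as_matrix();T[:3,3]=s['eef_pos']
d['cam_to_world']=T@d['mount'];pickle.dump(d,open('pics/w5.pkl','wb'))
crop(d,'w5c',0,60,260,230,3)
E
```

```text
t 3.9 pos [ 0.6538 -0.0396  0.0535] rpy [-90.51  -1.01  20.12] F [-0.1 -0.3 -0.2] w 0.0002
tcp in that frame [np.float64(66.7), np.float64(-34.2)]
target [ 0.6502 -0.0355  0.05  ] dp tool [-2.   3.4  5.1] rot y -2.7
```

View pics/w5c.png

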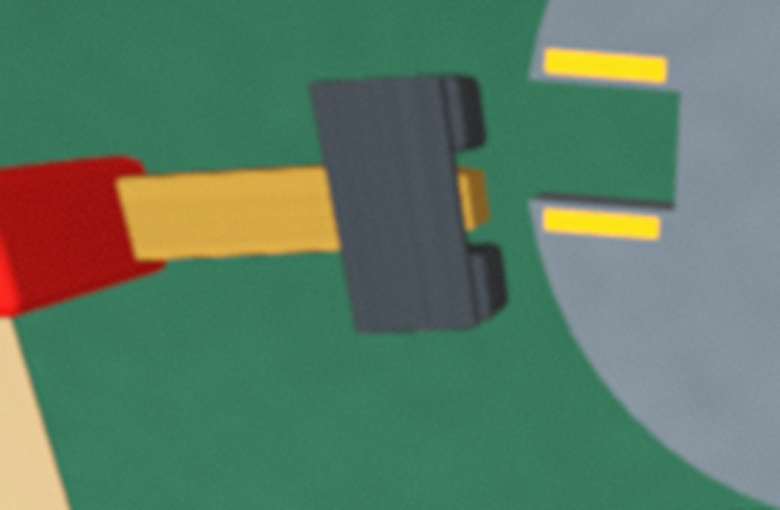

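```bash
cat > m.py <<'E'
from h import *
def ang(d,f,a,b,z):
    p=pt(d,*f(a),z);q=pt(d,*f(b),z);return np.degrees(np.arctan2(q[1]-p[1],q[0]-p[0])).round(2)
E
python3 - <<'E'
from m import *
d=load('w5'); f=lambda p:(p[0]/3-.3,60+p[1]/3-.3)
print('slot dir',ang(d,f,(545,62),(667,70),.026),ang(d,f,(545,219),(660,228),.026))
print('bar dir',ang(d,f,(117,180),(325,168),.025),ang(d,f,(138,260),(340,250),.025))
m=(pt(d,*f((530,80)),.026)+pt(d,*f((530,199)),.026))/2
ms=(pt(d,*f((680,92)),.026)+pt(d,*f((675,206)),.026))/2
b=[(pt(d,*f((117,180)),.025)+pt(d,*f((138,260)),.025))/2,(pt(d,*f((325,168)),.025)+pt(d,*f((340,250)),.025))/2]
u=(b[1]-b[0])[:2];u/=np.linalg.norm(u)
w=np.linalg.norm(pt(d,*f((530,80)),.026)-pt(d,*f((530,199)),.026))
print('mouth',m,'width',w,'bar',b,'lateral off mouth from bar line mm',1e3*(u[0]*(m-b[0])[1]-u[1]*(m-b[0])[0]),'root',1e3*(u[0]*(ms-b[0])[1]-u[1]*(ms-b[0])[0]))
AX=np.array([.579,-.034]);print('axis lateral',1e3*(u[0]*(AX-b[0][:2])[1]-u[1]*(AX-b[0][:2])[0]))
E
```

```text
slot dir 106.56 105.73
bar dir 113.34 113.01
mouth [ 0.59936661 -0.10372073  0.026     ] width 0.021852003875915734 bar [array([ 0.64136633, -0.17403364,  0.025     ]), array([ 0.6253329, -0.1365831,  0.025    ])] lateral off mouth from bar line mm 10.936982211859448 root 7.736122028639179
axis lateral 2.2198272451215
```

{"api": "move_arm", "payload": {
  "deltas": [
    {"dp": [0, 1, 4], "rotation": [0, -2, 0]},
    {"dp": [0, 1, 3.5], "rotation": [0, -1, 0]},
    {"dp": [0, 0, 0], "rotation": [0, 0, 0]}
  ]
}}

```text
t: 4.2
eef_pos: [0.6536, -0.0333, 0.0539]
ee_rot: [-1.583, -0.022, 0.394]
force: [0.2, -0.8, 0.2]
width: 0.0003
```

```bash
python3 rel.py 65 -29 0 50;python3 - <<'E'
from h import *
from scipy.spatial.transform import Rotation as R
s=arm.get_state();d=arm.grab_frame('wrist')
T=np.eye(4);T[:3,:3]=R.from_euler('xyz',s['ee_rot']).as_matrix();T[:3,3]=s['eef_pos']
d['cam_to_world']=T@d['mount'];pickle.dump(d,open('pics/w6.pkl','wb'))
crop(d,'w6c',0,60,260,230,3)
E
```

```text
t 4.2 pos [ 0.6536 -0.0333  0.0539] rpy [-90.68  -1.28  22.57] F [ 0.2 -0.8  0.2] w 0.0003
tcp in that frame [np.float64(69.1), np.float64(-28.3)]
target [ 0.6502 -0.0355  0.05  ] dp tool [-4.1  3.8 -0.7] rot y -0.2
```

View pics/w6c.png

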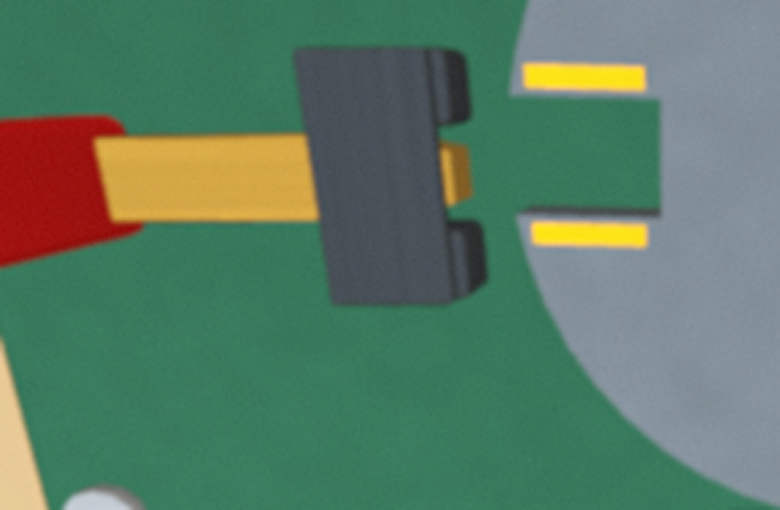

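```bash
python3 - <<'E'
from m import *
d=load('w6'); f=lambda p:(p[0]/3-.3,60+p[1]/3-.3)
print('slot dir',ang(d,f,(523,64),(645,67),.026),ang(d,f,(533,234),(648,236),.026))
print('bar dir',ang(d,f,(95,137),(307,135),.025),ang(d,f,(110,221),(318,220),.025))
m=(pt(d,*f((512,96)),.026)+pt(d,*f((518,213)),.026))/2
ms=(pt(d,*f((660,99)),.026)+pt(d,*f((660,212)),.026))/2
b=[(pt(d,*f((95,137)),.025)+pt(d,*f((110,221)),.025))/2,(pt(d,*f((307,135)),.025)+pt(d,*f((318,220)),.025))/2]
n=(pt(d,*f((443,145)),.025)+pt(d,*f((449,203)),.025))/2
u=(b[1]-b[0])[:2];u/=np.linalg.norm(u)
L=lambda p:1e3*(u[0]*(p-b[0])[1]-u[1]*(p-b[0])[0])
print(np.linalg.norm(pt(d,*f((95,137)),.025)-pt(d,*f((110,221)),.025)),L(m),L(ms),L(n),np.degrees(np.arctan2(u[1],u[0])))
E
```

```text
slot dir 111.23 111.68
bar dir 113.12 112.93
0.015980237884157786 4.016166965624724 3.647330913525107 0.5424725944592965 113.02376862615293
```

{"api": "move_arm", "payload": {
  "deltas": [
    {"dp": [0, 0, 2.5], "rotation": [0, 0, 0]},
    {"dp": [0, 0, 0.5], "rotation": [0, 0, 0]},
    {"dp": [0, 0, 0], "rotation": [0, 0, 0]}
  ]
}}

```text
t: 4.5
eef_pos: [0.6529, -0.0307, 0.0539]
ee_rot: [-1.583, -0.023, 0.388]
force: [1.0, -2.7, -0.6]
width: 0.0003
```

```bash
python3 rel.py 65 -29 0 50;python3 - <<'E'
from h import *
from scipy.spatial.transform import Rotation as R
s=arm.get_state();d=arm.grab_frame('wrist')
T=np.eye(4);T[:3,:3]=R.from_euler('xyz',s['ee_rot']).as_matrix();T[:3,3]=s['eef_pos']
d['cam_to_world']=T@d['mount'];pickle.dump(d,open('pics/w7.pkl','wb'))
crop(d,'w7c',0,60,260,230,3)
E
```

```text
t 4.5 pos [ 0.6529 -0.0307  0.0539] rpy [-90.67  -1.33  22.22] F [ 1.  -2.7 -0.6] w 0.0003
tcp in that frame [np.float64(69.4), np.float64(-25.6)]
target [ 0.6502 -0.0355  0.05  ] dp tool [-4.4  3.9 -3.4] rot y -0.6
```

View pics/w7c.png

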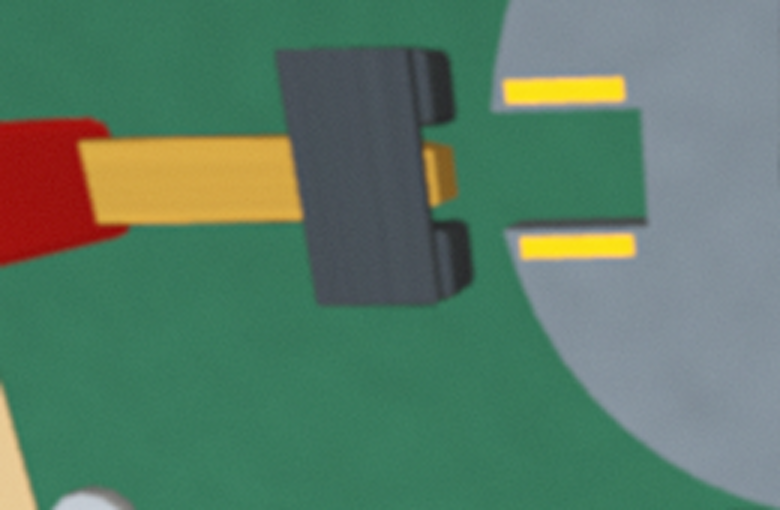

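The yellow lines are now parallel to the bar edges (both slope about -1.4° in the crop), and the slot mouth at (500,170) is in line with the bar nose at (440,175) to within about 1 mm. I'll retreat and go behind the lug.

{"api": "move_arm", "payload": {
  "deltas": [
    {"dp": [0, 0, -12], "rotation": [0, 0, 0]},
    {"dp": [0, -5, -14], "rotation": [0, 0, 0]},
    {"dp": [0, -25, -10], "rotation": [0, 0, 0]},
    {"dp": [0, -30, 0], "rotation": [0, 0, 0]},
    {"dp": [0, -15, 0], "rotation": [0, 0, 0]}
  ]
}}

```text
t: 4.97
eef_pos: [0.6624, -0.0677, 0.1267]
ee_rot: [-1.577, -0.012, 0.386]
force: [1.5, 0.2, 0.7]
width: 0.0
```

```bash
python3 rel.py 0 -222 0 110
```

```text
t 4.97 pos [ 0.6624 -0.0677  0.1267] rpy [-90.38  -0.71  22.14] F [1.5 0.2 0.7] w 0.0
tcp in that frame [np.float64(63.8), np.float64(-63.4)]
target [ 0.665  -0.2387  0.11  ] dp tool [ -62.2   17.  -159.2] rot y -0.7
```

{"api": "move_arm", "payload": {
  "deltas": [
    {"dp": [-13, 0, -34], "rotation": [0, -0.5, 0]},
    {"dp": [-13, 0, -34], "rotation": [0, 0, 0]},
    {"dp": [-13, 2, -34], "rotation": [0, 0, 0]},
    {"dp": [-12, 2, -30], "rotation": [0, 0, 0]},
    {"dp": [-6, 0, -16], "rotation": [0, 0, 0]}
  ]
}}

```text
t: 5.38
eef_pos: [0.6718, -0.2327, 0.132]
ee_rot: [-1.58, -0.024, 0.401]
force: [-0.6, 0.5, -0.1]
width: 0.0005
```

```bash
python3 rel.py 0 -222 0 40;python3 - <<'E'
from h import *
from scipy.spatial.transform import Rotation as R
s=arm.get_state();d=snap('wrist','w8')
T=np.eye(4);T[:3,:3]=R.from_euler('xyz',s['ee_rot']).as_matrix();T[:3,3]=s['eef_pos']
d['cam_to_world']=T@d['mount'];pickle.dump(d,open('pics/w8.pkl','wb'))
E
```

```text
t 5.38 pos [ 0.6718 -0.2327  0.132 ] rpy [-90.53  -1.36  22.98] F [-0.6  0.5 -0.1] w 0.0005
tcp in that frame [np.float64(8.6), np.float64(-219.1)]
target [ 0.665  -0.2387  0.04  ] dp tool [-10.8  91.8  -2. ] rot y 0.2
```

View pics/w8.png

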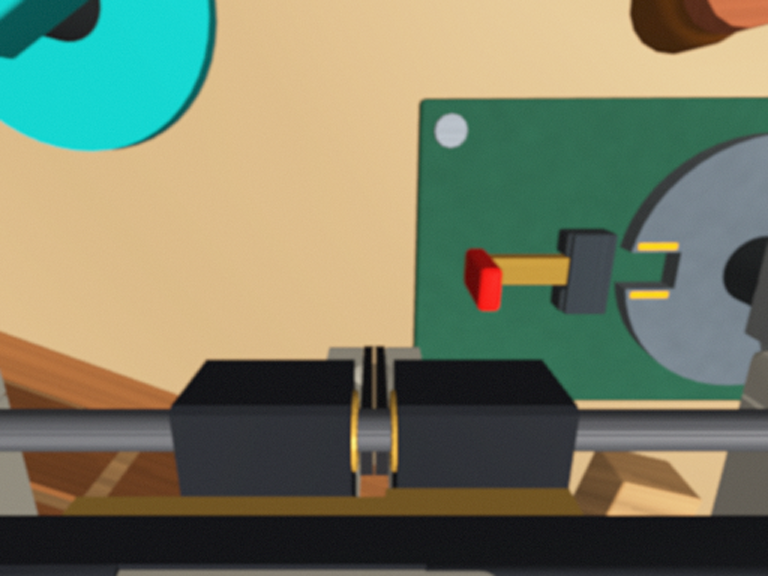

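The slot (650,268) is in line with the bar (530,270). The red lug is at (482,280), and the hand is behind it. I'll centre on the lug and descend.

{"api": "move_arm", "payload": {
  "deltas": [
    {"dp": [-8, 10, -3], "rotation": [0, 0, 0]},
    {"dp": [0, 28, 0], "rotation": [0, 0, 0]},
    {"dp": [0, 28, 0], "rotation": [0, 0, 0]},
    {"dp": [0, 20, 0], "rotation": [0, 0, 0]},
    {"dp": [0, 6, 0], "rotation": [0, 0, 0]}
  ]
}}

```text
t: 5.85
eef_pos: [0.6673, -0.2485, 0.0386]
ee_rot: [-1.582, -0.029, 0.392]
force: [-1.3, -0.1, -1.4]
width: 0.0006
```

```bash
python3 rel.py 3 -200 0 40;python3 - <<'E'
from h import *
d=snap('wrist','w9')
E
```

```text
t 5.85 pos [ 0.6673 -0.2485  0.0386] rpy [-90.65  -1.67  22.47] F [-1.3 -0.1 -1.4] w 0.0006
tcp in that frame [np.float64(-1.7), np.float64(-232.0)]
target [ 0.6593 -0.2172  0.04  ] dp tool [ 4.6 -1.7 32. ] rot y -0.3
```

View pics/w9.png

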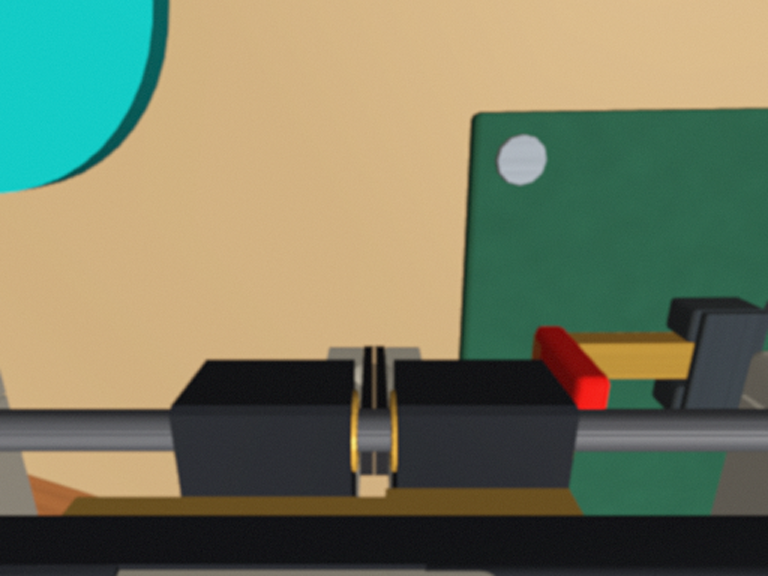

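{"api": "move_arm", "payload": {
  "deltas": [
    {"dp": [3, 0, 12], "rotation": [0, 0, 0]},
    {"dp": [2, 0, 12], "rotation": [0, 0, 0]},
    {"dp": [0, 0, 8], "rotation": [0, 0, 0]},
    {"dp": [0, 0, 8], "rotation": [0, 0, 0]},
    {"dp": [0, 0, 7], "rotation": [0, 0, 0]}
  ]
}}

```text
t: 6.32
eef_pos: [0.6538, -0.2003, 0.0407]
ee_rot: [-1.583, -0.03, 0.393]
force: [0.3, 0.6, -0.0]
width: 0.0002
```

```bash
python3 rel.py 3 -150 0 40;python3 - <<'E'
from h import *
d=snap('wrist','w10')
E
```

```text
t 6.32 pos [ 0.6538 -0.2003  0.0407] rpy [-90.7   -1.73  22.49] F [ 0.3  0.6 -0. ] w 0.0002
tcp in that frame [np.float64(4.5), np.float64(-182.3)]
target [ 0.6399 -0.1711  0.04  ] dp tool [-1.7  0.3 32.3] rot y -0.3
```

View pics/w10.png

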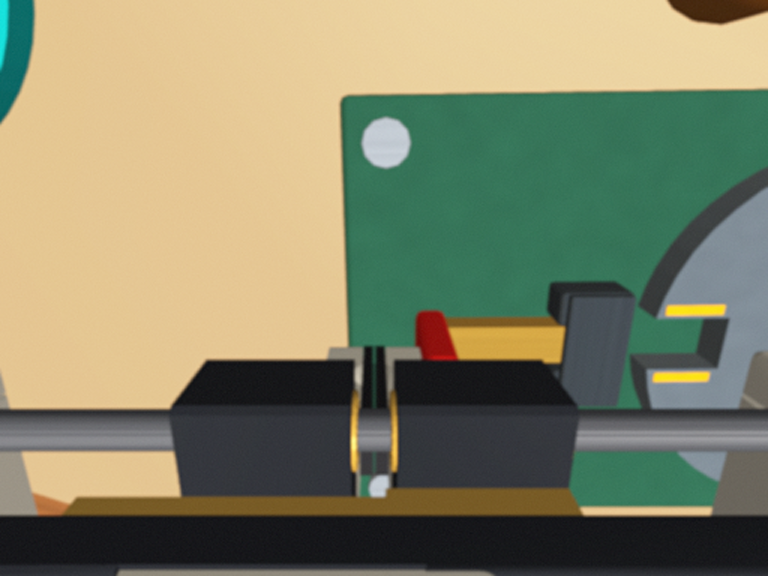

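{"api": "move_arm", "payload": {
  "deltas": [
    {"dp": [0, 0, 6], "rotation": [0, 0, 0]},
    {"dp": [0, 0, 6], "rotation": [0, 0, 0]},
    {"dp": [0, 0, 6], "rotation": [0, 0, 0]}
  ]
}}

```text
t: 6.62
eef_pos: [0.6472, -0.1822, 0.0425]
ee_rot: [-1.586, -0.033, 0.395]
force: [0.8, -3.2, -3.3]
width: 0.0006
```

```bash
python3 rel.py 3 -150 0 40;python3 - <<'E'
from h import *
d=snap('wrist','w11')
E
```

```text
t 6.62 pos [ 0.6472 -0.1822  0.0425] rpy [-90.85  -1.87  22.61] F [ 0.8 -3.2 -3.3] w 0.0006
tcp in that frame [np.float64(5.4), np.float64(-163.0)]
target [ 0.6399 -0.1711  0.04  ] dp tool [-2.5  2.2 13.1] rot y -0.2
```

View pics/w11.png

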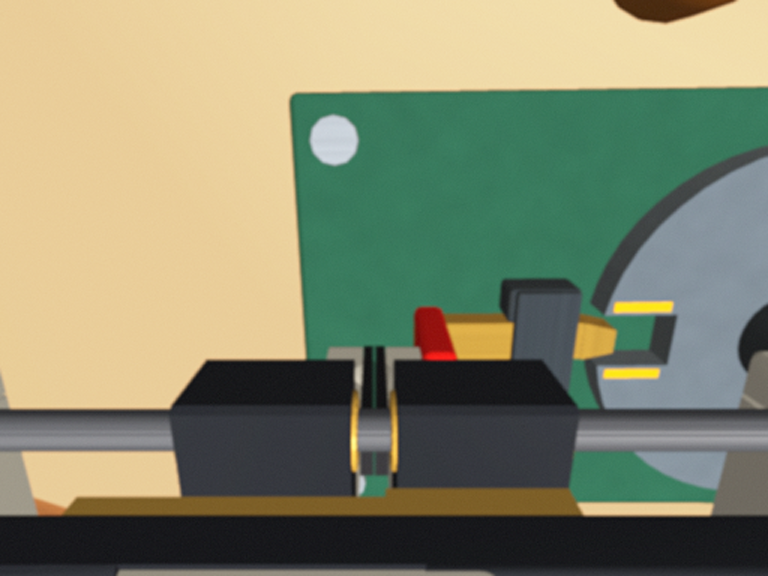

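The bar is moving and its nose (605,340) is entering the slot centred between the lines. I'll keep pushing.

{"api": "move_arm", "payload": {
  "deltas": [
    {"dp": [-1, 1, 6], "rotation": [0, 0, 0]},
    {"dp": [0, 1, 6], "rotation": [0, 0, 0]},
    {"dp": [0, 0, 5], "rotation": [0, 0, 0]}
  ]
}}

```text
t: 6.92
eef_pos: [0.641, -0.1665, 0.0419]
ee_rot: [-1.589, -0.036, 0.395]
force: [12.5, -36.4, -11.9]
width: 0.0006
```

```bash
python3 rel.py 3 -140 0 40;python3 - <<'E'
from h import *
d=snap('wrist','w12')
E
```

```text
t 6.92 pos [ 0.641  -0.1665  0.0419] rpy [-91.03  -2.05  22.65] F [ 12.5 -36.4 -11.9] w 0.0006
tcp in that frame [np.float64(5.8), np.float64(-146.2)]
target [ 0.636  -0.1619  0.04  ] dp tool [-2.8  1.7  6.2] rot y -0.1
```

View pics/w12.png

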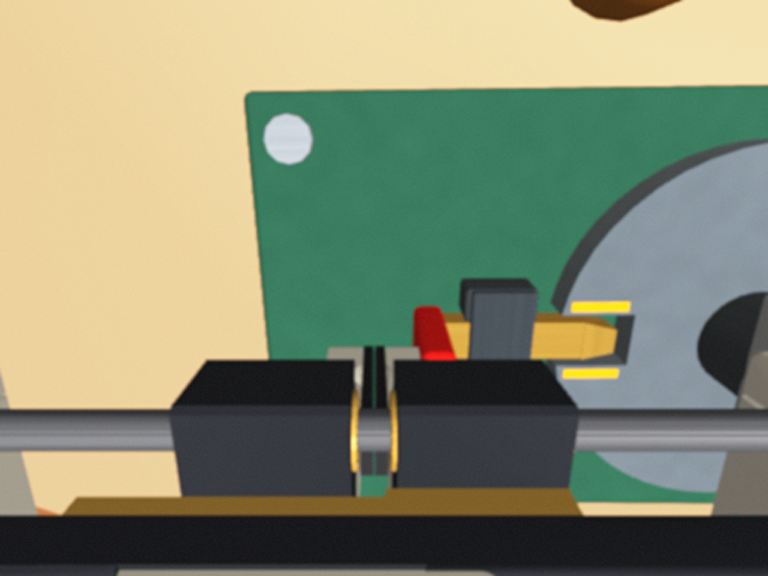

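The force reached about 40 N. The nose (615,340) is about 5 mm short of the slot's end (625–632), which is the 24 of 29 mm expected at the stop. I'll back off and then raise.

{"api": "move_arm", "payload": {
  "deltas": [
    {"dp": [0, 0, -10], "rotation": [0, 0, 0]},
    {"dp": [0, 0, -20], "rotation": [0, 0, 0]},
    {"dp": [0, 0, -30], "rotation": [0, 0, 0]},
    {"dp": [0, -30, -20], "rotation": [0, 0, 0]},
    {"dp": [0, -38, 0], "rotation": [0, 0, 0]}
  ]
}}

```text
t: 7.38
eef_pos: [0.6636, -0.2391, 0.102]
ee_rot: [-1.577, -0.021, 0.397]
force: [1.0, -0.2, -0.6]
width: 0.0002
```

{"api": "move_arm", "payload": {
  "deltas": [
    {"dp": [0, -35, -20], "rotation": [0, 0, 0]},
    {"dp": [0, -30, -28], "rotation": [0, 0, 0]},
    {"dp": [0, 0, -35], "rotation": [0, 0, 0]},
    {"dp": [0, 0, -35], "rotation": [0, 0, 0]},
    {"dp": [0, 0, -10], "rotation": [0, 0, 0]}
  ]
}}

```text
t: 7.8
eef_pos: [0.7148, -0.3598, 0.1802]
ee_rot: [-1.579, -0.029, 0.4]
force: [-0.4, 0.7, -0.7]
width: 0.0004
```

```bash
python3 rel.py 3 -350 0 180; python3 - <<'E'
from m import *
d=snap('top','t9');snap('scene','s9')
crop(d,'t9c',215,140,345,245,6)
E
```

```text
t 7.8 pos [ 0.7148 -0.3598  0.1802] rpy [-90.47  -1.66  22.94] F [-0.4  0.7 -0.7] w 0.0004
tcp in that frame [np.float64(-1.0), np.float64(-353.0)]
target [ 0.7174 -0.3555  0.18  ] dp tool [4.  0.2 3. ] rot y 0.1
```

View pics/t9c.png

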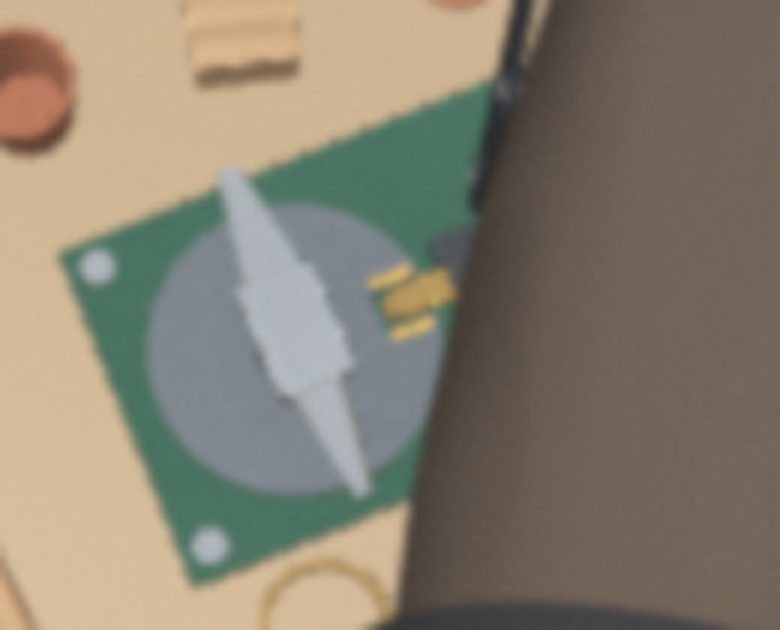

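View pics/s9.png

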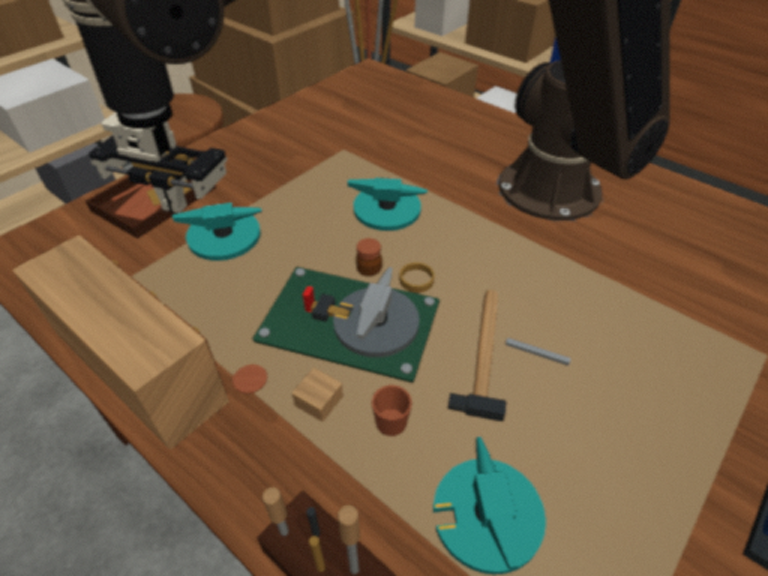

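The bar is in the slot, the hand is clear and the bystanders look untouched. I'll check the lug's distance numerically before handing in.

```bash
python3 - <<'E'
from m import *
d=load('s9');crop(d,'s9c',190,180,270,240,9)
AX=np.array([.579,-.034]);c=np.radians(22.8);yd=np.array([-np.sin(c),np.cos(c)])
Y=lambda p:(p[:2]-AX)@yd*1e3
d0=load('s0')
for dd,n in((d0,'before'),(d,'after')):
    m=dd['pixels'].astype(int);k=(m[...,0]>130)&(m[...,1]<60)&(m[...,2]<60)
    vs,us=np.nonzero(k[150:230,150:260]);P=np.array([pt(dd,u+150,v+150) for v,u in zip(vs,us)])
    print(n,len(P),[np.round(np.median(Y(P)),1)],np.round(np.percentile([Y(p) for p in P],[5,50,95]),1))
t=load('t9')
f=lambda p:(215+p[0]/6-.4,140+p[1]/6-.4)
print('nose r',[np.linalg.norm(pt(t,*f(p),.025)[:2]-AX) for p in [(384,305)]])
E
```

```text
Traceback (most recent call last):
ValueError: operands could not be broadcast together with shapes (2,3) (2,)
```

View pics/s9c.png

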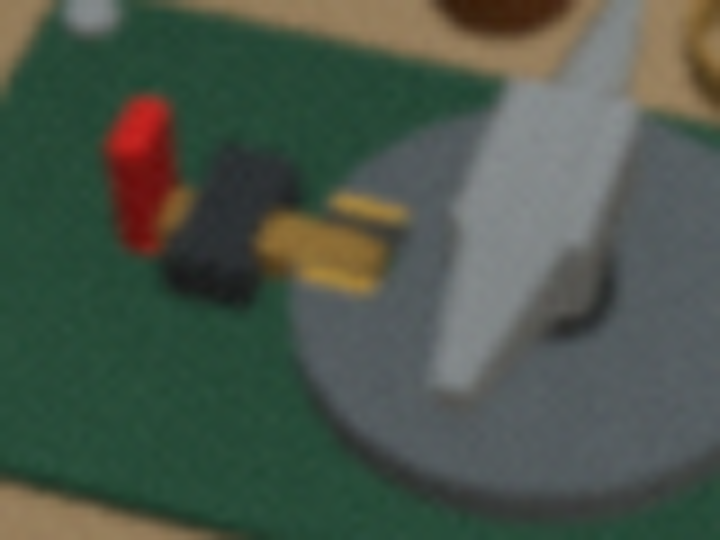

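```bash
python3 - <<'E'
from m import *
AX=np.array([.579,-.034]);c=np.radians(22.8);yd=np.array([-np.sin(c),np.cos(c)])
for n in('s0','s9'):
    dd=load(n)
    m=dd['pixels'].astype(int);k=(m[...,0]>100)&(m[...,1]<45)&(m[...,2]<45)
    vs,us=np.nonzero(k[150:230,150:260]);P=np.array([pt(dd,u+150,v+150) for v,u in zip(vs,us)])
    P=P[(P[:,2]>.02)&(P[:,2]<.065)]
    print(n,len(P),np.percentile((P[:,:2]-AX)@yd*1e3,[5,50,95]).round(1))
t=load('t9');f=lambda p:(215+p[0]/6-.4,140+p[1]/6-.4)
print('nose r',np.linalg.norm(pt(t,*f((384,305)),.025)[:2]-AX))
E
```

```text
s0 59 [-159.1 -154.3 -152.7]
s9 61 [-125.3 -119.4 -118.1]
nose r 0.05049582160074537
```

```bash
python3 -c "
from station import arm
print(arm.job_done())"
```

```text
the job is handed in; nothing more can be done
None
```

The anvil is turned and locked, and I handed the job in at about 8 s of the 51 s allowed; no verdict is reported. I pushed the square horn about 40° with shut fingers until the slot faced the bar, then pushed the red lug until the bar stopped. The hand finished about 0.2 m behind the lug, 180 mm above the bench.

**Alignment before the bar push:** the slot edges were parallel to the bar, with the mouth about 1 mm off the bar's line.

**Bar home:** the push ended at a hard stop, with about 40 N at the wrist against about 3 N of bar friction.
- The nose ended about 50.5 mm from the axis (51 mm expected).
- The lug's front face ended at about -118 mm (-119 mm expected).

**Hand clear, bench undisturbed:** the wrist force was about 1 N or less after the retreat. The bystanders look unmoved in the final scene picture, but I did not measure them.

**A disagreement:** the lug moved only about 35 mm between the first and last pictures, not the full 46 mm. The bar seems to have started about 10 mm forward, since its nose already showed past the guide at the start. The end position agrees with "home" to within the 2 mm calibration.

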